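# Find the loose clamp lever by its breakaway force and mark it

### The arm

A 6-joint arm with a two-finger parallel gripper is mounted at the origin on the work surface. World frame = base frame: x ahead of the robot, y to its left, z up, the work surface at z = 0. Lengths are in m, angles in rad, forces in N, time in s.
With the tool pointing down it reaches from about 0.35 to 0.925 m from the base axis. Payload 6.4 kg.
Tool frame: the origin (TCP) lies midway between the tips of the shut fingers; the grasp point (between the pads) lies 19 mm behind it (arm.grip_depth is the distance from the TCP to the grasp point, in m); z points along the fingers, y is the direction in which the jaws open and shut (so a half turn about z gives the same grasp; the last joint's range is limited). The gripper opens to 85 mm and grips with 20 to 120 N. Pads are 22 mm wide; open, the fingers measure 114 mm over their backs; the gripper's body (76 mm by 85 mm) begins 54 mm behind the grasp point. The pads swing forward as they close: fully open they stand 13 mm farther back than shut.
Start: joints at [1.112, 0.245, 1.558, -0, 1.339, -0.174], TCP at [0.183, 0.624, 0.231] pointing down, gripper open.
Joint ranges: [-3.13, 3.13], [-1.02, 2.26], [0.13, 2.54], [-0.95, 4.09], [0.21, 2.88], [-2.74, 2.74]. Speed limits (rad/s): [2.57, 2.57, 3.14, 3.14, 3.14, 3.14].

### API

Orientations are given as a 3x3 rotation matrix whose columns are the frame's x, y, z axes.
In Python, from rig import arm gives the robot as it stands. Calls block until the motion is done:
- arm.goto(position, orientation): joint-space move of the TCP to a pose.
- arm.servo_line(position, ori=None, speed=0.15, contact_N=None): straight line of the TCP; ori=None keeps the orientation; speed is the mean speed in m/s. With contact_N (N) it stops when the force on the tool has changed by that much, and returns True; else False.
- arm.goto_joints(angles): joint-space move.
- arm.gripper_open() and arm.close_gripper(f_grip=None): open the fingers fully, or close them until they stop; f_grip is the grip in N (None keeps the last).
- arm.pause(seconds).
- arm.ik(position, orientation): joint angles nearest the present ones, or None.
- arm.snapshot(name): name is "scene" or "top" or "wrist"; returns a dict with "img" (400x640x3 uint8, red, green, blue), "mtx" (3x3 intrinsics, pixels), "k1" (the pictures are not rectified: a ray, as slopes to the right and down, at radius r is drawn at 1 + k1 r^2 times it, then the intrinsics apply), "world_from_camera" (4x4, takes a point from camera to world coordinates). Camera axes: x right, y down, z forward; pixel columns grow to the right and rows downward; lengths in m; the calibration is good to about 2 mm. A picture is of the moment at which its call begins. There is no depth.
A pose or a line that the arm cannot do raises arm.MotionError and nothing moves.
- arm.hand_in(): hands the job in, once; it reports no verdict.
Readings, each from a call of its own:
- arm.current_clock(): time.
- arm.current_joint_positions(): joint angles.
- arm.current_joint_vel(): joint speeds.
- arm.current_effort(): joint torques, N m.
- arm.current_position(): TCP position.
- arm.current_tool_rot(): TCP orientation.
- arm.current_ft_force(): force on the tool from outside, world axes, zero at the start.
- arm.current_ft_torque(): the same for the moment, N m.
- arm.current_finger_gap(): opening from 0.0 (shut) to 1.0 (fully open).
Only numpy, scipy, OpenCV 4.12 (cv2) and the standard library are available. Lean on these libraries where they do the work, as an engineer would, in place of code of your own. Each camera call takes 0.05 s, during which the arm holds its last target. There are 200 camera calls.

### The job

One of the three clamp levers on the fixture plate is loose: test each by pushing its end clockwise (seen from above) with about 13 N, never over 20 N; a tight one gives only a few millimetres, and when one swings on easily, swing it on to about 15 mm, never over 25 mm, and leave it there. Only when all three are tested, set the brass marker sleeve gently over the stud of the loose clamp, upright and right down on its hub. Leave the other things where they are.

Things in the scene. Friction and masses are not known exactly. Their poses are not given: they have to be found in the camera images.
- clamp_a: One of three identical-looking clamps on the plate: dark steel base 54 x 54 x 22 mm; steel hub 31 mm across, 30 to 52 mm above the underside, carrying the lever; fixed upright stud 12 mm across, 26 mm out of the hub. Origin: centre of underside, on the lever's axis; z up, -x is where the lever points at the start. Which stands where varies.
- lever_a (a joint): Lever angle (rad) about the upright axis through its clamp's origin; 0 at start, grows clockwise from above (tightening). A tight lever resists up to about 7 N at its end, then winds up by 1.9 to 2.5 N per mm of its end and stays within a few mm of where it was pushed; the loose lever, any one of the three, swings on at under 3 N.
- end_a (a point): Centre of the black ball, 20 mm across, on the free end of clamp_a's lever, 75 mm from the axis, 64 mm above the bench: the place to push. Hub and ball are joined by a round bar 12 mm thick; 38 mm of free air lies below the ball.
- seat_a (a point): Centre of the top of clamp_a's hub, on the axis, 68 mm above the bench, at the foot of the stud's free part: where a sleeve over the stud comes to rest.
- clamp_b: One of three identical-looking clamps on the plate: dark steel base 54 x 54 x 22 mm; steel hub 31 mm across, 30 to 52 mm above the underside, carrying the lever; fixed upright stud 12 mm across, 26 mm out of the hub. Origin: centre of underside, on the lever's axis; z up, -x is where the lever points at the start. Which stands where varies.
- lever_b (a joint): Lever angle (rad) about the upright axis through its clamp's origin; 0 at start, grows clockwise from above (tightening). A tight lever resists up to about 7 N at its end, then winds up by 1.9 to 2.5 N per mm of its end and stays within a few mm of where it was pushed; the loose lever, any one of the three, swings on at under 3 N.
- end_b (a point): Centre of the black ball, 20 mm across, on the free end of clamp_b's lever, 75 mm from the axis, 64 mm above the bench: the place to push. Hub and ball are joined by a round bar 12 mm thick; 38 mm of free air lies below the ball.
- seat_b (a point): Centre of the top of clamp_b's hub, on the axis, 68 mm above the bench, at the foot of the stud's free part: where a sleeve over the stud comes to rest.
- clamp_c: One of three identical-looking clamps on the plate: dark steel base 54 x 54 x 22 mm; steel hub 31 mm across, 30 to 52 mm above the underside, carrying the lever; fixed upright stud 12 mm across, 26 mm out of the hub. Origin: centre of underside, on the lever's axis; z up, -x is where the lever points at the start. Which stands where varies.
- lever_c (a joint): Lever angle (rad) about the upright axis through its clamp's origin; 0 at start, grows clockwise from above (tightening). A tight lever resists up to about 7 N at its end, then winds up by 1.9 to 2.5 N per mm of its end and stays within a few mm of where it was pushed; the loose lever, any one of the three, swings on at under 3 N.
- end_c (a point): Centre of the black ball, 20 mm across, on the free end of clamp_c's lever, 75 mm from the axis, 64 mm above the bench: the place to push. Hub and ball are joined by a round bar 12 mm thick; 38 mm of free air lies below the ball.
- seat_c (a point): Centre of the top of clamp_c's hub, on the axis, 68 mm above the bench, at the foot of the stud's free part: where a sleeve over the stud comes to rest.
- plate: Aluminium fixture plate fixed to the bench, 130 x 400 (its y) x 16 mm, carrying the three clamps about 130 mm apart. Origin: centre of underside.
- sleeve: The marker: a plain brass tube standing loose on the bench, 30 mm outside diameter, 20 mm bore, 40 mm tall, about 130 g. Origin: centre of its underside; z along the tube, up.
- worm_gear: Bystander: bronze worm gear lying flat, 62 mm in diameter, 26 mm high over its boss. Origin: centre of underside.
- tnut_1: Bystander: black steel T-nut 30 x 28 x 16 mm lying on the fixture plate between two clamps. Origin: centre of underside.
- tnut_2: Bystander: black steel T-nut 30 x 28 x 16 mm lying on the bench. Origin: centre of underside.
- threading_tool: Bystander: steel threading tool, square shank 110 x 16 x 16 mm along its x with a pointed tip, lying on the bench. Origin: centre of the shank's underside.
- key_holder: Bystander: red plastic chuck-key holder, foot 70 x 90 mm, with a round cup, 72 mm high. Origin: centre of underside.
- wrench: Bystander: flat steel wrench, 200 mm long along its x, lying on the bench. Origin: centre of underside.
Mind the look-alikes: they are no part of the job. Of the things that look like the sleeve, take the one that is farthest to the robot's left at the start.

How it is judged:
By the outcome, as a careful person would: the job done as asked, in the order asked, and still so for the second after the job is handed in, with the robot touching nothing.
It also fails if it takes over 67 s, if anything falls off the work surface, if the arm or the gripper's body presses on something with over 40 N, if the wrist force passes 120 N, or if a joint passes its speed limit or range.

## Working session

There is one attempt and no reset: what is moved stays moved. The work goes in short steps, each a Python script; the robot and the scene stay as the last script left them, time stands still between calls to the robot, and variables do not carry over. Pictures are saved under pics/ and viewed, about 8 in all and at most 12, crops included, and the job is handed in when it is done.

```bash
ls; mkdir -p pics; cat > h.py <<'E'
import numpy as np, cv2
from rig import arm
def snap(n,f=None):
    s=arm.snapshot(n)
    if f: cv2.imwrite('pics/'+f,s['img'][:,:,::-1]); np.savez('pics/'+f+'.npz',**s)
    return s
def ray(s,px):
    K=np.array(s['mtx']);k=float(s['k1'])
    d=np.array([(px[0]-K[0,2])/K[0,0],(px[1]-K[1,2])/K[1,1]]);u=d.copy()
    for _ in range(30): u=d/(1+k*(u@u))
    T=np.array(s['world_from_camera']);return T[:3,3],T[:3,:3]@np.array([u[0],u[1],1])
def onz(s,px,z):
    o,d=ray(s,px);return o+d*(z-o[2])/d[2]
def proj(s,p):
    T=np.array(s['world_from_camera']);c=T[:3,:3].T@(np.array(p)-T[:3,3]);u=c[:2]/c[2]
    u=u*(1+float(s['k1'])*(u@u));K=np.array(s['mtx']);return K[0,0]*u[0]+K[0,2],K[1,1]*u[1]+K[1,2]
E
python3 - <<'E'
from h import *
a=snap('top','top1.png');b=snap('scene','scene1.png')
for s in(a,b):print(s['mtx'],s['k1'],np.round(s['world_from_camera'],3))
print(arm.current_clock(),arm.current_tool_rot())
E
```

```text
pics
[[466.56631496   0.         318.68830806]
 [  0.         466.56631496 199.43038419]
 [  0.           0.           1.        ]] -0.10069166496597251 [[-0.028 -0.988  0.149  0.452]
 [-0.999  0.03   0.011  0.038]
 [-0.016 -0.148 -0.989  0.95 ]
 [ 0.     0.     0.     1.   ]]
[[495.72108735   0.         317.61291514]
 [  0.         495.72108735 198.09826358]
 [  0.           0.           1.        ]] 0.004684769029419854 [[-0.303  0.683 -0.665  1.239]
 [ 0.953  0.206 -0.223  0.272]
 [-0.015 -0.701 -0.713  0.776]
 [ 0.     0.     0.     1.   ]]
0.1 [[-9.59707851e-01  2.80998569e-01 -8.02666349e-04]
 [ 2.80999544e-01  9.59706507e-01 -1.63604550e-03]
 [ 3.10597673e-04 -1.79567459e-03 -9.99998340e-01]]
```

View pics/top1.png

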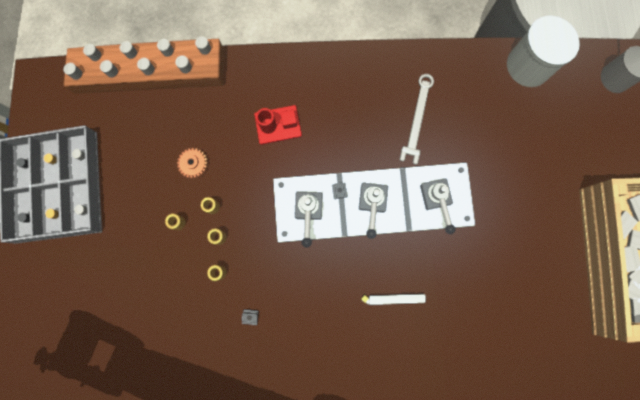

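View pics/scene1.png

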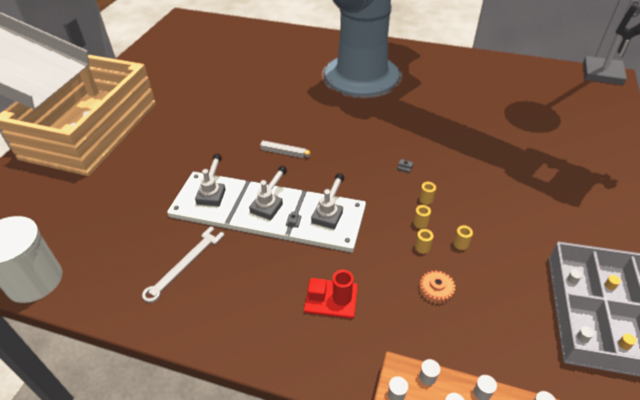

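The look-alikes, by pixel in the top view, are brass tubes at (173,221), (209,205), (215,236) and (215,273). Robot-left is +y, which is image-left, so I want (173,221), which appears at (463,238) in the scene view. The levers point towards the robot, so clockwise means pushing the ball towards +y. The balls are near (306,243), (371,233) and (451,229).

```bash
cat > m.py <<'E'
from h import *
def blobs(m,lo,hi):
    n,l,st,c=cv2.connectedComponentsWithStats(m.astype(np.uint8));return [(c[i],st[i,4]) for i in range(1,n) if lo<st[i,4]<hi]
if __name__=='__main__':
    a=dict(np.load('pics/top1.png.npz'));b=dict(np.load('pics/scene1.png.npz'))
    for s,nm in((a,'top'),(b,'scene')):
        hsv=cv2.cvtColor(s['img'],cv2.COLOR_RGB2HSV)
        br=cv2.inRange(hsv,(20,120,60),(32,255,255))
        br=cv2.morphologyEx(br,cv2.MORPH_CLOSE,np.ones((7,7)))
        for c,n in blobs(br>0,60,1500):
            if nm=='top' and c[1]<190: continue
            print(nm,'brass',c.round(1),n,onz(s,c,.03 if nm=='top' else .03).round(4))
    # corner pixels of the plate and extent (check)
    for p in((275,179),(466,163),(474,226),(279,242)):print('plate',onz(a,p,.016).round(3))
    dark=a['img'].max(2)<45
    for x,y in((306,243),(371,233),(451,229)):
        w=dark[y-9:y+10,x-9:x+10];n,l,st,c=cv2.connectedComponentsWithStats(w.astype(np.uint8))
        i=1+st[1:,4].argmax();px=c[i]+(x-9,y-9);print('ball',px.round(1),st[i],onz(a,px,.064).round(4))
    t=cv2.resize(a['img'][150:260,260:480],None,fx=3.6,fy=3.6,interpolation=3)
    u=cv2.resize(a['img'][180:290,150:240],None,fx=3.6,fy=3.6,interpolation=3)
    v=cv2.resize(b['img'][145:255,160:380],None,fx=3.6,fy=3.6,interpolation=3)
    out=np.zeros((600,800,3),np.uint8)
    out[:396//2*1,:0]=0
    t=cv2.resize(t,(600,300));v=cv2.resize(v,(600,300));out[:300,:600]=t;out[300:,:600]=v;out[:244,600:]=cv2.resize(u,(200,244))
    cv2.imwrite('pics/crop.png',out[:,:,::-1])
E
python3 m.py
```

```text
top brass [208.3 204.6] 202 [0.5864 0.271  0.03  ]
top brass [ 51.7 213.5] 66 [0.5773 0.6043 0.03  ]
top brass [173.6 221.1] 214 [0.5551 0.3417 0.03  ]
top brass [215.  236.2] 204 [0.5227 0.2571 0.03  ]
top brass [215.  272.6] 207 [0.4507 0.2571 0.03  ]
scene brass [428.3 186.9] 105 [0.4437 0.256  0.03  ]
scene brass [423.1 210.5] 121 [0.516  0.2565 0.03  ]
scene brass [464.5 231.5] 138 [0.5489 0.3432 0.03  ]
scene brass [425.1 235. ] 146 [0.5803 0.2708 0.03  ]
scene brass [614.1 279.3] 67 [0.5855 0.61   0.03  ]
scene brass [628.9 338.5] 89 [0.7036 0.6218 0.03  ]
plate [0.637 0.137 0.016]
plate [ 0.659 -0.257  0.016]
plate [ 0.529 -0.263  0.016]
plate [0.509 0.131 0.016]Traceback (most recent call last):
  File "m.py", line 18, in <module>
    i=1+st[1:,4].argmax();px=c[i]+(x-9,y-9);print('ball',px.round(1),st[i],onz(a,px,.064).round(4))
        ~~~~~~~~~~~~~~~^^
ValueError: attempt to get argmax of an empty sequence
```

```bash
sed -i "s/^    dark=.*/    mx=a['img'].max(2).astype(int)/; s/w=dark\[y-9:y+10,x-9:x+10\];/w=mx[y-9:y+10,x-9:x+10];w=w<w.min()+22;print(mx[y-9:y+10,x-9:x+10].min());/" m.py; python3 m.py | grep -v -e brass -e plate
```

```text
64
ball [306.4 242.6] [ 4  5 11  9 72] [0.5031 0.0741 0.064 ]
74
ball [370.9 234.1] [ 5  6  9  9 67] [ 0.5156 -0.0488  0.064 ]
65
ball [450.1 229.4] [ 3  6 11  8 64] [ 0.5197 -0.2008  0.064 ]
```

View pics/crop.png

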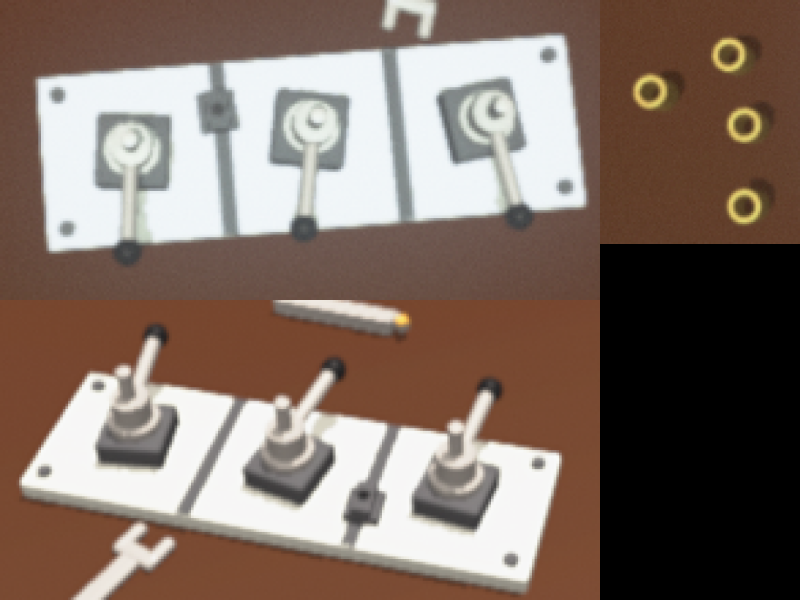

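```bash
cat > g.py <<'E'
from h import *
a=dict(np.load('pics/top1.png.npz'))
S=[onz(a,p,.094) for p in((308.0,201.3),(376.2,192.5),(442.2,188.9))]
B=[onz(a,p,.064) for p in((306.4,242.6),(370.9,234.1),(450.1,229.4))]
def R(x):
    x=np.array([x[0],x[1],0.]);x/=np.linalg.norm(x);z=np.array([0,0,-1.]);return np.c_[x,np.cross(z,x),z]
T=[]
for s,b in zip(S,B):
    r=(b-s)[:2];T.append(np.array([r[1],-r[0],0])/np.hypot(*r))
if __name__=='__main__':
    for s,b,t in zip(S,B,T):
        print(s.round(4),b.round(4),'len',np.hypot(*(b-s)[:2]).round(4),t.round(3))
        for q in(t,-t):
            j=arm.ik(b-t*.03+[0,0,-.019],R(q));print(None if j is None else np.round(j,2))
    for q in((1,0),(-1,0),(0,1),(0,-1)):
        j=arm.ik([.552,.342,.03],R(q));print('sl',q,None if j is None else np.round(j,2))
E
python3 g.py
```

```text
[0.5778 0.0681 0.094 ] [0.5031 0.0741 0.064 ] len 0.0749 [0.08  0.997 0.   ]
[-0.14  0.17  2.03 -0.    0.94 -0.06]
None
[ 0.5905 -0.0591  0.094 ] [ 0.5156 -0.0488  0.064 ] len 0.0756 [0.136 0.991 0.   ]
[-0.37  0.2   2.   -0.    0.95 -0.24]
None
[ 0.5936 -0.183   0.094 ] [ 0.5198 -0.2008  0.064 ] len 0.076 [-0.235  0.972  0.   ]
[-0.61  0.31  1.85 -0.    0.98 -0.85]
[-0.61  0.31  1.85 -0.    0.98  2.3 ]
sl (1, 0) [ 0.38  0.48  1.65 -0.    1.    1.95]
sl (-1, 0) [ 0.38  0.48  1.65 -0.    1.   -1.19]
sl (0, 1) [ 0.38  0.48  1.65 -0.    1.    0.38]
sl (0, -1) None
```

```bash
cat > push.py <<'E'
from g import *
def push(i):
    b,t=B[i],T[i];Q=R(t);P=lambda d,z:np.r_[(b+t*d)[:2],z]
    arm.goto(P(-.034,.15),Q);arm.servo_line(P(-.034,.047),speed=.12)
    f0=arm.current_ft_force()
    d=lambda:float((arm.current_position()-b)@t)
    F=lambda:float(-(arm.current_ft_force()-f0)@t)
    hit=arm.servo_line(P(-.012,.047),speed=.015,contact_N=1.5);c=d();print(i,'hit',hit,'at',c*1e3,'F',F())
    if not hit: return
    hit=arm.servo_line(P(c+.0148,.047),speed=.012,contact_N=13-F())
    print('  stopped',hit,'travel mm',(d()-c)*1e3,'F',F(),arm.current_ft_force()-f0)
    arm.servo_line(P(d()-.012,.047),speed=.06);arm.servo_line(P(d()-.005,.15),speed=.15)
    print('  clock',arm.current_clock())
E
python3 - <<'E'
from push import *
arm.close_gripper(20)
push(0)
snap('top','top2.png')
E
```

```text
0 hit True at -18.407570609805497 F 0.6966682783778123
  stopped False travel mm 14.84598021197102 F 0.6490874846787503 [-0.50936507 -0.61010579 -0.91611113]
  clock 7.85
```

```bash
cat > chk.py <<'E'
from h import *
import sys
s=dict(np.load('pics/'+sys.argv[1]+'.npz'))
for x,y in((300,243),(306,243),(371,233),(451,229)):
    w=s['img'].max(2)[y-9:y+10,x-9:x+10].astype(int);w=w<w.min()+22
    n,l,st,c=cv2.connectedComponentsWithStats(w.astype(np.uint8));i=1+st[1:,4].argmax();px=c[i]+(x-9,y-9);print(px.round(1),st[i,4],onz(s,px,.064).round(4))
E
python3 chk.py top2.png; python3 -c "
from h import *
s=dict(np.load('pics/top2.png.npz'));cv2.imwrite('pics/c2.png',cv2.resize(s['img'][120:270,230:490,::-1],None,fx=3,fy=3))"
```

```text
[299.6 248.8] 141 [0.4918 0.0873 0.064 ]
[305.3 248.6] 146 [0.4919 0.0765 0.064 ]
[371.4 235.2] 58 [ 0.5136 -0.0498  0.064 ]
[449.9 229.6] 70 [ 0.5195 -0.2003  0.064 ]
```

View pics/c2.png

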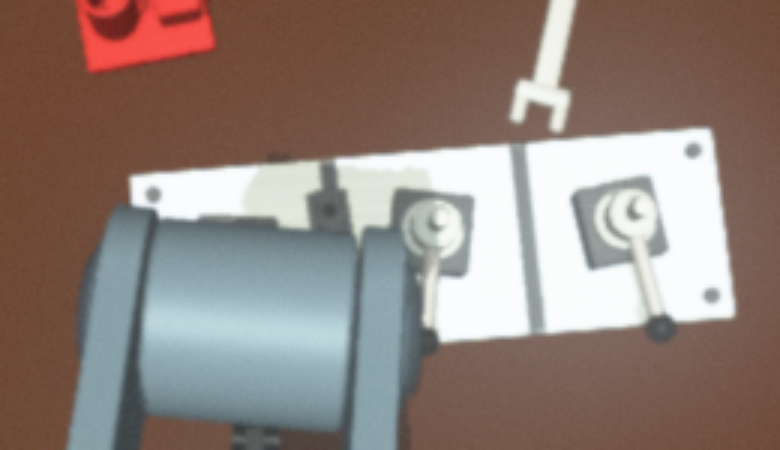

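The arm hides the first clamp, so I can't confirm its swing yet. I'll push the second and then look back at the first.

```bash
python3 - <<'E'
from push import *
push(1)
push(2)
snap('top','top3.png');snap('scene','scene3.png')
a=dict(np.load('pics/top3.png.npz'))['img'][120:270,230:490,::-1];b=dict(np.load('pics/scene3.png.npz'))['img'][130:260,160:400,::-1]
cv2.imwrite('pics/c3.png',np.vstack([cv2.resize(a,(520,300)),cv2.resize(b,(520,282))]))
E
python3 chk.py top3.png
```

```text
1 hit True at -19.006741074930847 F 1.7710815313778403
  stopped True travel mm 3.167738391524292 F 2.748518072544002 [-0.8835674  -2.65292386  2.34433218]
  clock 12.3083
2 hit True at -19.204744113875694 F 2.4533736396424404
  stopped True travel mm 2.3881506464022357 F 1.763184095500683 [ 0.66836865 -1.65248114  1.15539983]
  clock 16.7333
[298.5 241.8] 70 [0.5051 0.0891 0.064 ]
[299.5 241.8] 53 [0.505  0.0871 0.064 ]
[369.3 234. ] 67 [ 0.516  -0.0458  0.064 ]
[448.8 230.3] 88 [ 0.5182 -0.1983  0.064 ]
```

View pics/c3.png

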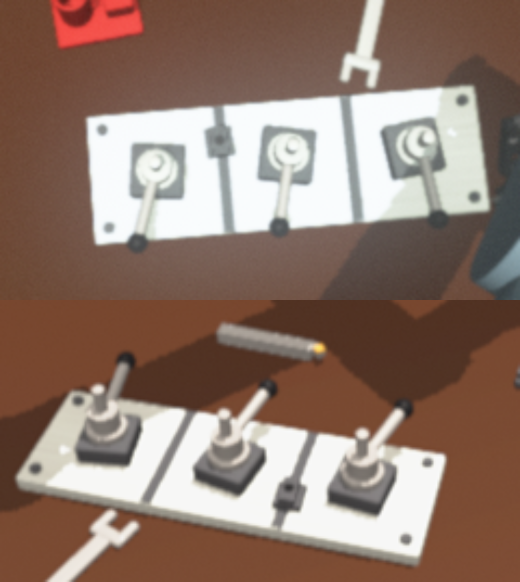

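The first clamp, at (137,243) in the crop, swung about 14.5 mm and is the loose one. The other two gave about 3 mm and stopped. The force read after each stop had already relaxed, so I'll re-push the two tight ones once from free air to be sure about 13 N was reached.

```bash
python3 - <<'E'
from push import *
def re(i):
    b,t=B[i],T[i];Q=R(t);P=lambda d,z:np.r_[(b+t*d)[:2],z]
    arm.goto(P(-.028,.15),Q);arm.servo_line(P(-.028,.047),speed=.15)
    f0=arm.current_ft_force();arm.pause(.1);print(f0,arm.current_ft_force())
    h=arm.servo_line(P(-.008,.047),speed=.015,contact_N=13.2)
    d=float((arm.current_position()-b)@t);print(i,h,'d mm',d*1e3,'F',-(arm.current_ft_force()-f0)@t)
    arm.servo_line(P(d-.01,.047),speed=.08);arm.servo_line(P(d-.015,.15),speed=.2);print(arm.current_clock())
re(2);re(1)
arm.gripper_open()
# sleeve approach: look with wrist from above it
arm.goto([.50,.342,.22],R((0,1)))
s=snap('wrist','w1.png');snap('top','top4.png');print(np.round(s['world_from_camera'],3),arm.current_clock(),proj(s,[.552,.342,.04]))
E
python3 chk.py top4.png
```

```text
[ 0.80989324 -0.12005347 -0.31935155] [-0.20693113 -0.37227606  0.69465659]
2 True d mm -16.67926154511612 F 2.3112954845417546
19.875
[-0.07523599  0.43700488  0.42423713] [ 0.33305728 -0.36786557  0.61675847]
1 True d mm -15.586991499473978 F 3.190166977696489
23.3583
[[ 1.    -0.001 -0.001  0.5  ]
 [-0.002 -0.957 -0.29   0.414]
 [-0.     0.29  -0.957  0.362]
 [ 0.     0.     0.     1.   ]] 25.8167 (np.float64(371.255342386733), np.float64(173.97297413819982))
[298.6 241.6] 66 [0.5054 0.0889 0.064 ]
[299.6 241.6] 50 [0.5055 0.087  0.064 ]
[369.2 234. ] 66 [ 0.5159 -0.0455  0.064 ]
[448.5 229.8] 72 [ 0.5192 -0.1977  0.064 ]
```

View pics/w1.png

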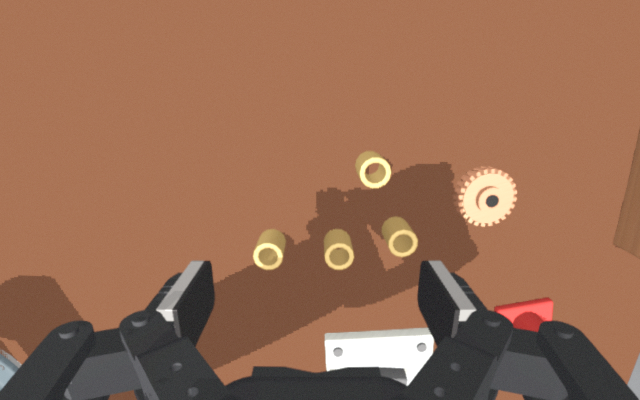

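The wrist view shows the target tube's rim at (374,171). The other three tubes are at (403,240), (339,255) and (269,253), clear of jaws opening along x.

```bash
python3 - <<'E'
from g import *
s=dict(np.load('pics/w1.png.npz'))
hsv=cv2.cvtColor(s['img'],cv2.COLOR_RGB2HSV)
m=cv2.inRange(hsv,(18,80,60),(34,255,255));w=m[130:210,340:410]
ww=s['img'].max(2)[130:210,340:410];th=ww[w>0];print(np.percentile(th,[5,25,50,75,95]))
rim=((w>0)&(ww>np.percentile(th,95)*.8)).astype(np.uint8)
cs,_=cv2.findContours(rim,cv2.RETR_EXTERNAL,2);c=max(cs,key=cv2.contourArea);e=cv2.fitEllipse(cv2.convexHull(c));print(e,e[0][0]+340,e[0][1]+130)
p=onz(s,(e[0][0]+340,e[0][1]+130),.04);print(p)
t=dict(np.load('pics/top4.png.npz'))
q=[onz(s,(e[0][0]+340+k,e[0][1]+130),.04) for k in(-e[1][1]/2,e[1][1]/2)];print('dia',np.linalg.norm(q[1]-q[0]))
np.save('sl.npy',p)
E
```

```text
[176. 188. 194. 216. 255.]
((34.68336868286133, 42.372703552246094), (21.25572967529297, 22.392026901245117), 41.355010986328125) 374.6833686828613 172.3727035522461
[0.55514082 0.34352611 0.04      ]
dia 0.020947284806190673
```

```bash
python3 - <<'E'
from g import *
p=np.load('sl.npy');Q=R((0,1))
arm.goto([p[0],p[1]-.001,.09],Q)
s=snap('wrist','w2.png');print(proj(s,[p[0],p[1],.04]),arm.current_clock())
c=np.array(proj(s,[p[0],p[1],.04])).astype(int);print(c)
E
```

```text
(np.float64(314.93030681416207), np.float64(222.50220441387)) 26.4833
[314 222]
```

View pics/w2.png

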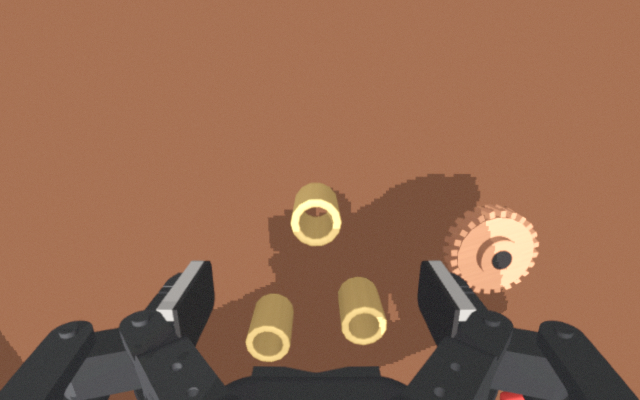

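```bash
python3 - <<'E'
from g import *
p=np.load('sl.npy')+[.0004,0,0];Q=R((0,1))
arm.servo_line([p[0],p[1],.007],speed=.12)
arm.close_gripper(30);print('gap',arm.current_finger_gap())
arm.servo_line([p[0],p[1],.2],speed=.2)
arm.goto([S[0][0],S[0][1]-.06,.18],Q)
s=snap('wrist','w3.png');snap('top','top5.png')
print('gap',arm.current_finger_gap(),arm.current_ft_force(),arm.current_clock(),arm.current_position(),S[0])
print('stud',proj(s,S[0]),'sleeve',proj(s,arm.current_position()+[0,0,.033]))
E
```

```text
gap 0.3511175798076351
gap 0.3461003292075708 [-0.42948356  0.39116107 -2.36687434] 30.3667 [0.57795564 0.00925092 0.18007917] [0.57777383 0.06808039 0.094     ]
stud (np.float64(315.7307785686765), np.float64(116.76250010565018)) sleeve (np.float64(316.2606910252675), np.float64(306.8404435147049))
```

View pics/w3.png

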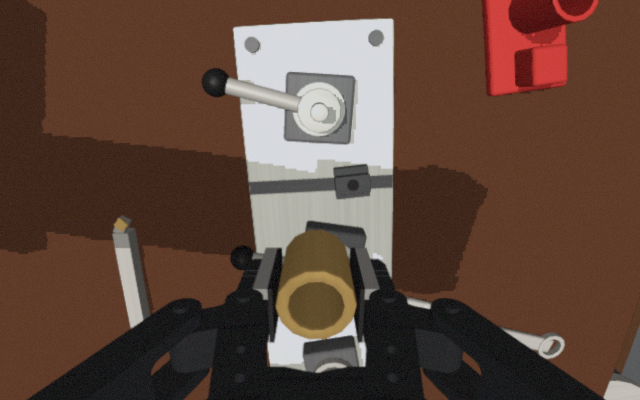

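The wrist view shows the stud top near (319,112), against a prediction of (316,117). The sleeve is held upright with its top rim near (317,304). I'll fit both precisely and correct the relative offset.

```bash
python3 - <<'E'
from g import *
s=dict(np.load('pics/w3.png.npz'));g=cv2.cvtColor(s['img'],cv2.COLOR_RGB2GRAY)
for n in ('w3',):
    c=cv2.resize(g[80:150,280:360],None,fx=8,fy=8,interpolation=3);c=cv2.GaussianBlur(c,(0,0),5)
    h=cv2.HoughCircles(c,cv2.HOUGH_GRADIENT,1.2,40,param1=40,param2=18,minRadius=55,maxRadius=110)
    print(None if h is None else [(x/8+280,y/8+80,r/8) for x,y,r in h[0][:5]])
hsv=cv2.cvtColor(s['img'],cv2.COLOR_RGB2HSV)
# sleeve rim: brighter ring
m=cv2.inRange(hsv,(15,90,110),(34,255,255))[260:345,270:365]
cs,_=cv2.findContours(m,cv2.RETR_EXTERNAL,1);c=max(cs,key=cv2.contourArea);print(cv2.boundingRect(c),cv2.fitEllipse(c))
a=cv2.resize(s['img'][80:150,270:370],(800,560),interpolation=3)[:,100:500];b=cv2.resize(s['img'][225:345,265:370],(400,457),interpolation=3)
o=np.zeros((560,800,3),np.uint8);o[:,:400]=a;o[:457,400:]=b
cv2.imwrite('pics/c4.png',o[:,:,::-1])
E
```

```text
[(np.float32(297.175), np.float32(128.375), np.float32(13.16)), (np.float32(319.675), np.float32(111.875), np.float32(7.88)), (np.float32(291.925), np.float32(130.025), np.float32(11.3)), (np.float32(339.325), np.float32(131.825), np.float32(12.335001)), (np.float32(297.175), np.float32(121.325), np.float32(12.995001))]
(6, 10, 80, 69) ((45.71400451660156, 43.84940719604492), (67.38014221191406, 78.52606964111328), 89.8507080078125)
```

View pics/c4.png

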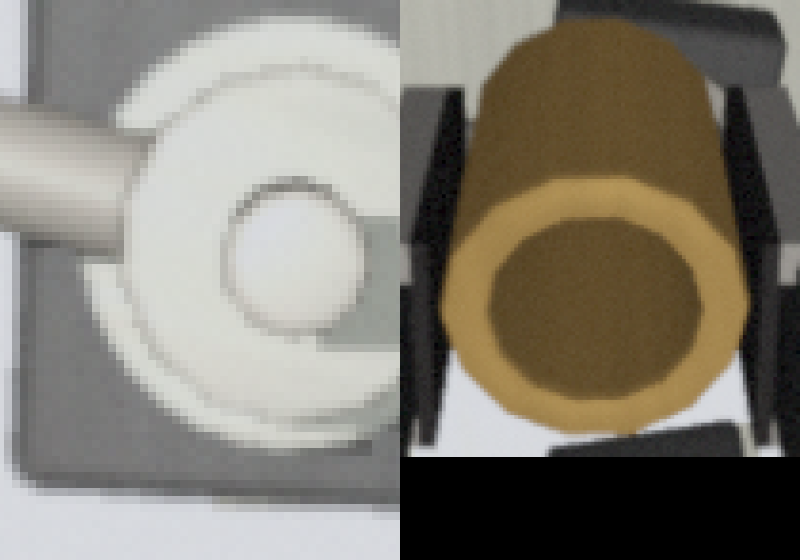

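```bash
python3 - <<'E'
from g import *
s=dict(np.load('pics/w3.png.npz'));P=arm.current_position()
st=onz(s,(319.1,112.7),.094);sl=onz(s,(316,304.5),P[2]+.033);d=(sl-P)[:2]
e=[onz(s,(316+k,304.5),P[2]+.033) for k in(-40,40)]
print('stud',st,'sleeve off',d,'dia',np.linalg.norm(e[1]-e[0]))
tgt=st[:2]-d;print('target',tgt,'now',P)
np.save('tgt.npy',tgt)
Q=R((0,1))
arm.goto([*tgt,.16],Q)
arm.servo_line([*tgt,.107],speed=.1)   # sleeve bottom ~.100, 6 mm above stud
s=snap('wrist','w4.png');snap('scene','scene4.png');w=np.load('pics/scene4.png.npz')['img'][80:260,230:430]
a=np.load('pics/w4.png.npz')['img'][180:345,230:400]
cv2.imwrite('pics/c5.png',np.hstack([cv2.resize(w,(420,400)),cv2.resize(a,(380,400))])[:,:,::-1]);print(arm.current_clock(),arm.current_position())
E
```

```text
stud [0.57989478 0.07059994 0.094     ] sleeve off [-9.41852767e-05  9.73463868e-04] dia 0.0285476448869717
target [0.57998897 0.06962648] now [0.57795564 0.00925092 0.18007917]
31.5167 [0.58082304 0.06946242 0.10804757]
```

View pics/c5.png

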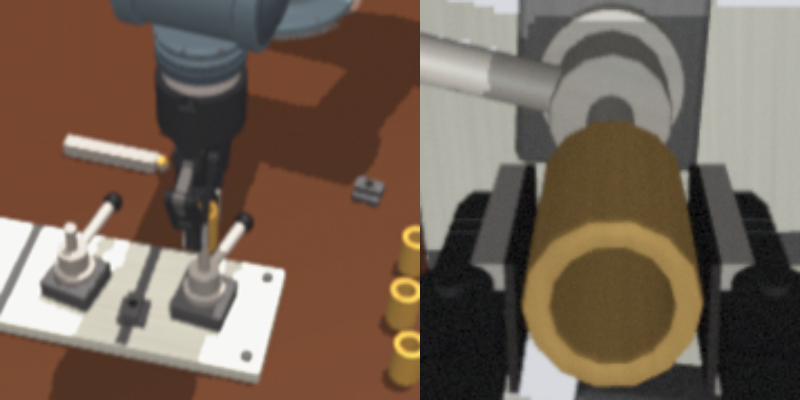

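```bash
python3 - <<'E'
from g import *
t=np.load('tgt.npy');arm.pause(.3);print(arm.current_position());f0=arm.current_ft_force()
h=arm.servo_line([*t,.085],speed=.03,contact_N=4);print(h,arm.current_position(),arm.current_ft_force()-f0)
if not h:
    h=arm.servo_line([*t,.071],speed=.012,contact_N=3);print(h,arm.current_position(),arm.current_ft_force()-f0)
s=snap('scene','scene5.png');snap('wrist','w5.png')
print(arm.current_clock(),proj(s,[.58,.07,.068]))
w=np.load('pics/scene5.png.npz')['img'][150:250,280:380]
a=np.load('pics/w5.png.npz')['img'][180:345,230:400]
cv2.imwrite('pics/c6.png',np.hstack([cv2.resize(w,(400,400)),cv2.resize(a,(400,400))])[:,:,::-1])
E
```

```text
[0.58017669 0.06966085 0.10735265]
False [0.5801746  0.06961847 0.08517887] [-0.09318311  0.14766771  0.55517596]
True [0.57991867 0.06961727 0.07548217] [-0.72009346  1.903702    6.9337376 ]
33.5917 (np.float64(326.8782326215461), np.float64(200.0905791913132))
```

View pics/c6.png

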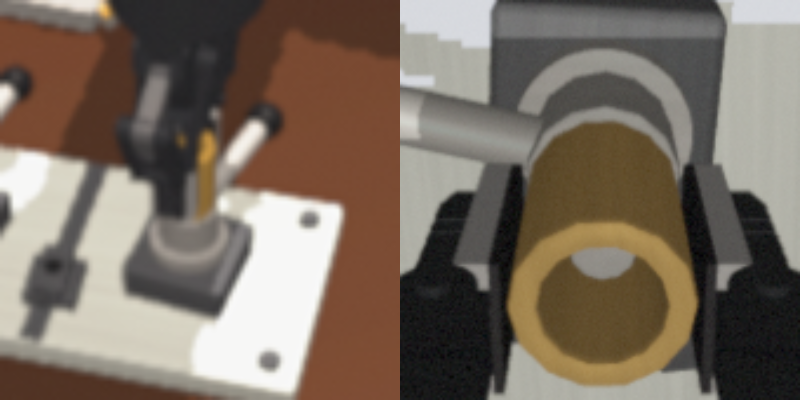

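The contact came at 75.5 mm against about 75 mm expected. The stud shows inside the bore, and the sleeve rests on the hub. Next I'll release, rise and check.

```bash
python3 - <<'E'
from g import *
arm.gripper_open();arm.pause(.2)
P=arm.current_position();arm.servo_line([P[0],P[1],.2],speed=.12)
snap('wrist','w6.png')
arm.goto([.45,.25,.28],R((0,1)));arm.pause(.3)
s=snap('scene','scene6.png');a=snap('top','top6.png')
w=s['img'][130:260,160:480];t=a['img'][120:290,150:490]
cv2.imwrite('pics/c7.png',np.vstack([cv2.resize(w,(720,292)),cv2.resize(t,(616,308))[:, :].copy() if 0 else cv2.resize(t,(720,300))])[:,:,::-1])
hsv=cv2.cvtColor(a['img'],cv2.COLOR_RGB2HSV);m=cv2.inRange(hsv,(18,100,60),(34,255,255))[180:225,285:330]
mm=cv2.moments(m,True);c=(mm['m10']/mm['m00']+285,mm['m01']/mm['m00']+180);print(c,mm['m00'],onz(a,c,.105))
print(arm.current_clock())
E
python3 chk.py top6.png
```

```text
(307.7956989247312, 199.61290322580646) 93.0 [0.57929136 0.06799567 0.105     ]
36.9583
[297.5 242.6] 87 [0.5037 0.091  0.064 ]
[299.6 244.9] 88 [0.4992 0.0871 0.064 ]
[369.2 234. ] 64 [ 0.516  -0.0456  0.064 ]
[448.5 229.7] 71 [ 0.5193 -0.1977  0.064 ]
```

View pics/c7.png

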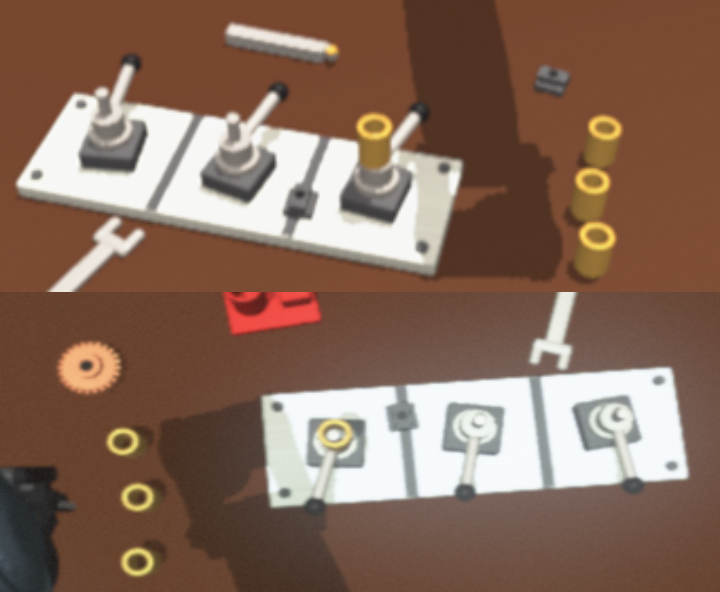

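```bash
python3 -c "
from rig import arm
print(arm.hand_in(),arm.current_clock())"
```

```text
the job is handed in; nothing more can be done
the job is handed in; nothing more can be done
```

The job is handed in at about 37 s of the 67 s allowed. The brass sleeve stands over the stud of the loose clamp, which is the leftmost one seen from the robot.

- **Lever tests:** I pushed all three levers clockwise before touching the sleeve. The left one swung on at under about 2 N, and I left it about 14.5 mm round. The middle and right ones gave about 3 mm each and stopped.
- **Repeat push:** I pushed the two tight levers a second time, because the force I read after each stop had already relaxed to 2–3 N. The pushes were set to stop at about 13 N and did stop, but I have no direct peak-force reading.
- **Sleeve:** I took the leftmost of the four brass tubes and lowered it gently. Contact came with the tool at 75.5 mm, against about 75 mm expected, and the force read 7 N after the stop.
- **Last checks:** The final pictures show the sleeve upright on the hub and the other things apparently where they were. In that picture a shadow over the left lever's ball put its position a few millimetres off the earlier reading. I trusted the earlier one, as the lever looked unmoved.
- **Disagreements:** The top and wrist cameras placed the stud 2–3 mm apart. I used the wrist camera's value, and the sleeve has about 4 mm of play around the stud.

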